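# Load a long-handled tray through the dryer's sprung flap

### The arm

A 6-joint arm with a two-finger parallel gripper is mounted at the origin on the work surface. World frame = base frame: x ahead of the robot, y to its left, z up, the work surface at z = 0. Lengths are in m, angles in rad, forces in N, time in s.
With the tool pointing down it reaches from about 0.25 to 0.85 m from the base axis. Payload 12.5 kg.
Tool frame: the origin (TCP) lies at the very end of the fingers, on their centre line; the grasp point (between the pads) lies 19 mm behind it; z points along the fingers, y is the line along which they close (so a half turn about z gives the same grasp; the last joint's range is limited). The gripper opens to 93 mm and grips with 3 to 60 N. Pads are 15 mm wide; open, the fingers measure 128 mm over their backs; the gripper's body (75 mm by 188 mm) begins 65 mm behind the grasp point.
Start: joints at [-1.326, 0.351, 1.652, -0, 1.139, -0.085], TCP at [0.178, -0.52, 0.219] pointing down, gripper open.
Joint ranges: [-2.75, 2.75], [-0.79, 2.1], [0.01, 2.65], [-1.57, 4.71], [0.07, 3.14], [-2.87, 2.87]. Speed limits (rad/s): [2.22, 2.22, 2.79, 3.14, 3.14, 3.14].

### API

Orientations are given as a unit quaternion [w, x, y, z].
In Python, from plant import * gives the robot as it stands.
- The arm moves only by the tool servo_tool, never from a script. Its argument "series" is a list of rows, each a list of 2 entries, a list of its own where there are three numbers: the shift along the tool's x, y, z in m, then the turn about the tool's z in rad. In form: [[[tx, ty, tz], roll], ...]. A call has 1 to 5 rows; each row is the pose to reach, as a shift and turn from the pose commanded when the call began, along the tool's axes at that moment; what a row does not reach only later rows make up. A row lasts 1/10 s, in which the tool goes at most 50 mm and 8.59 degrees, less where a joint would pass 70% of its speed; a pose out of reach is approached as far as the arm can. A call with a gripper value outside its range is refused whole. "hand" is the finger opening in m, from 0 to 0.093, set as the call begins (left out, the last holds). The fingers move at their own pace and stop on an object; "newtons" is the grip in N (left out, the last holds). Time passes only in rows, so rows that repeat a pose let the fingers close. It gives the time, the measured TCP pose, the force, the opening and the grip force at its end, in the units of the state.
- sense(): the state, without advancing time (a new reading comes with each control period).
- read_camera(name): name is "scene" or "top"; returns a dict with "pixels" (420x560x3 uint8, blue, green, red), "depth" (420x560 float32, m along the optical axis (not along the pixel's ray), 0 where there is no reading), "mtx" (3x3 intrinsics, pixels), "R" (3x3) and "t" (3): a world point X has camera coordinates R X + t. Camera axes: x right, y down, z forward; pixel columns grow to the right and rows downward; lengths in m; the calibration is good to about 2 mm. A picture is of the moment at which its call begins.
- finish_job(): hands the job in; it is judged then, once.
The state is a dict: "time_s": time; "joints": joint angles; "joint_vel": joint speeds; "effort": joint torques, N m; "ee_pos": TCP position; "orientation": TCP orientation; "wrist_force": force on the tool from outside, world axes, zero at the start; "moment": the same for the moment, N m; "grip_width": finger opening in m; "grasp_force": force on a finger pad.
Only numpy, scipy, OpenCV 4.12 (cv2) and the standard library are available. Lean on these libraries where they do the work, as an engineer would, in place of code of your own. Each camera call takes 0.05 s, during which the arm holds its last target. There are 200 camera calls.

### The job

Push the steel tray with the sample disc in it into the small bench dryer, letting the tray itself swing the blue sprung flap inwards, all the way in until the flap has swung fully shut behind the pan with only the handle sticking out through its notch. Do not touch the flap with the gripper, keep the disc in the tray, leave the other things on the bench alone, and let go at the end.

Things in the scene. Friction and masses are not known exactly. Their poses are not given: they have to be found in the camera images.
- dryer: White bench dryer, fixed, 82 mm high, 170 mm wide, 180 mm deep behind the flap, clear roof; grey control pod (65 mm wide, 95 mm high) on its +y side from x 30 to 180 mm. Origin: on the bench, below the middle of the closed flap (the flap plane); x points level into the chamber (push direction), y left looking in, z up. Chamber and doorway 92 mm wide; roof underside at z 76 mm.
- funnel (a point): Point on the deck, on the dryer's midline, 115 mm in front of the flap plane, axes as the dryer's: the mouth of a funnel of two grey guides, 25 mm high, about 150 mm apart here, narrowing to 83 mm from 15 to 4 mm before the flap plane. The aluminium deck is 8 mm thick (top at z 8 mm), 170 mm wide, and runs level from 310 mm before the flap plane into the chamber.
- doorway (a point): Point on the deck at the middle of the doorway, in the flap plane, 8 mm above the dryer's origin; axes as the dryer's. The chamber's back stop is a wall whose face is 155 mm past this plane: the pan's front meets it when the tray's origin is 112.5 mm past the plane.
- flap: Blue steel flap, 88 mm wide, 58 mm high, 4 mm thick, hinged along its top edge. Origin: middle of the hinge line, 70 mm above the bench. The closed flap's lower edge is 4 mm above the deck; a notch 44 mm wide and 22 mm high in the middle of that edge lets the tray handle through when the flap is shut.
- flap_hinge (a joint): Flap angle in rad: 0 = shut (hanging upright), grows as the lower edge swings into the dryer, at most 1.35. Sprung shut (about 0.03 N m at 0, 0.09 N m at 1 rad). It opens about 1.0 rad while riding on the pan's rim and swings shut once the pan's rear is 50 mm past the flap plane, i.e. the tray's origin about 93 mm past it.
- tray: Steel tray, loose, about 0.3 kg, on the deck in the funnel. Origin: centre of the pan's underside; x points from handle to pan, towards the flap. Open pan 85 mm long, 75 wide, 30 high, walls 4 mm. A bar handle, 16 mm wide, leads back to an upright green push plate standing on the deck; 215 mm long overall. Pushed on the plate's middle (3 to 8 N) it slides in and the guides centre it.
- push_plate (a point): Middle of the rear face (away from the pan) of the tray's green push plate, which is 12 mm thick, 50 mm wide, 45 mm high: 172.5 mm behind the tray's origin, 22.5 mm above the deck. Axes as the tray's. The handle bar in front of it is 8 to 16 mm above the deck.
- core: Grey stone sample disc, 50 mm across, 20 mm high, lying loose on the pan's floor below the rim. Origin: centre of its underside.
- sieve: Bystander: round steel test sieve, 106 mm across, 50 mm high, open on top. Origin: centre of its underside.
- wash_bottle: Bystander: green bottle with a white cap, 64 mm across, 150 mm high. Origin: centre of its underside.
- jar: Bystander: grey jar with a blue cap, 80 mm across, 110 mm high. Origin: centre of its underside.
- brush: Bystander: wooden-handled sieve brush lying on the bench. Origin: under its middle.
Mind the look-alikes: they are no part of the job. Leave any purple look-alike of the tray alone.

How it is judged:
By the outcome, as a careful person would: the job done as asked, in the order asked, and still so for the second after the job is handed in, with the robot touching nothing.
It also fails if it takes over 37 s, if anything falls off the work surface, if the arm or the gripper's body presses on something with over 40 N, if the wrist force passes 120 N, or if a joint passes its speed limit or range.

## Working session

There is one attempt and no reset: what is moved stays moved. The work goes in short steps, Python scripts to look and compute and a tool call to move; the robot and the scene stay as the last step left them, time stands still between calls to the robot, and variables do not carry over. Pictures are saved under pics/ and viewed, at most 10 in all, crops included, and the job is handed in when it is done.

Besides the shell and the picture viewer there is one more tool, called after "Request:" as name(argument=value, ...), one argument or row to a line, values as JSON. servo_tool: Moves the arm, as the interface text tells. Its arguments: {"type":"object","properties":{"series":{"type":"array"},"hand":{"type":"number"},"newtons":{"type":"number"}},"required":["series"]}

```bash
mkdir -p pics; ls; python3 - <<'E'
from plant import *
import cv2
s=sense();print(s)
for n in("scene","top"):
    c=read_camera(n);cv2.imwrite(f"pics/{n}0.png",c["pixels"]);print(n,c["R"].round(3).tolist(),c["t"])
E
```

```text
pics
{'time_s': 0.0, 'joints': array([-1.32563389e+00,  3.51267396e-01,  1.65240887e+00, -3.72502083e-06,
        1.13912419e+00, -8.46518747e-02]), 'joint_vel': array([-0.00012398,  0.00028105, -0.0002096 , -0.00021035, -0.00093804,
       -0.00125151]), 'effort': array([-2.06940589e-03, -4.97329581e+01, -2.85255575e+01,  6.98220916e-02,
        2.55388452e-02, -9.89421665e-05]), 'ee_pos': array([ 0.1780391 , -0.52002087,  0.21809016]), 'orientation': array([-6.01821252e-04,  9.86433293e-01,  1.64161488e-01, -5.00999469e-05]), 'wrist_force': array([-0.06860352,  0.28633863, -0.35480977]), 'moment': array([-0.03764935, -0.02006591,  0.0321713 ]), 'grasp_force': 0.0, 'grip_width': 0.09280917050255671}
scene [[-0.309, 0.951, 0.013], [0.733, 0.247, -0.634], [-0.606, -0.187, -0.773]] [ 0.16433064 -0.337056    1.49998905]
top [[0.001, -1.0, -0.016], [-0.998, -0.001, -0.055], [0.055, 0.016, -0.998]] [0.01992861 0.53710997 1.34683617]
```

View pics/scene0.png

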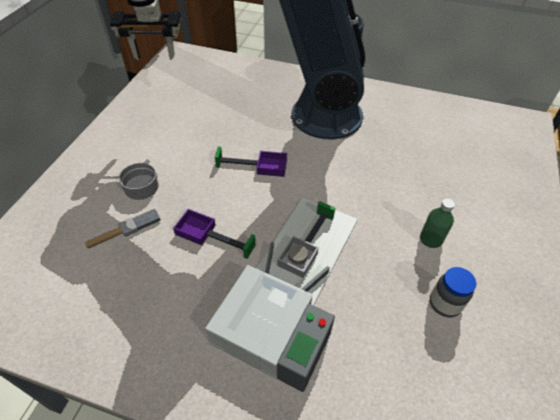

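View pics/top0.png

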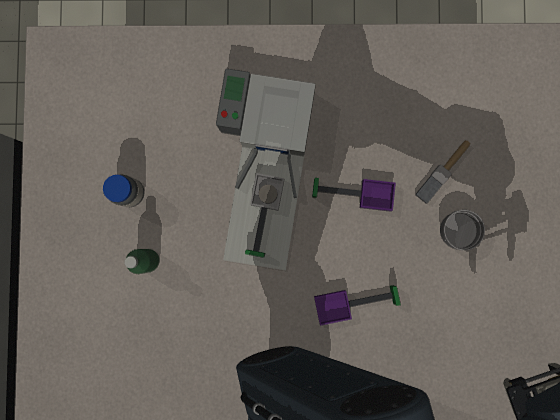

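The scene picture shows the real tray on the aluminium deck (pan about (297,253), green plate (326,211)), with the dryer at (265,315). The top view has the plate at (255,253), the pan at (267,192), and the dryer front edge near row 145. The purple look-alikes are at (377,195) and (333,308). The sieve, brush, bottle and jar are well to the sides.

```bash
cat > h.py <<'E'
from plant import *
import cv2, numpy as np
def cloud(c):
    v,u=np.mgrid[:420,:560]; d=c["depth"]; K=c["mtx"]
    p=np.stack([(u-K[0,2])*d/K[0,0],(v-K[1,2])*d/K[1,1],d],-1)
    return (p-c["t"])@c["R"]
def ray(c,uv,z):
    d=c["R"].T@np.linalg.solve(c["mtx"],[uv[0],uv[1],1]); o=-c["R"].T@c["t"]
    return o+d*(z-o[2])/d[2]
def green(c):
    h=cv2.cvtColor(c["pixels"],cv2.COLOR_BGR2HSV)
    return (h[...,0]>45)&(h[...,0]<75)&(h[...,1]>130)&(h[...,2]>35)
def rect(pts):
    r=cv2.minAreaRect((pts[:,:2]*1000).astype(np.float32)); return np.round(cv2.boxPoints(r),1).tolist(),np.round(r[0],1),np.round(r[1],1),round(r[2],2)
E
python3 - <<'E'
from h import *
c=read_camera("top");P=cloud(c);x,y,z=np.moveaxis(P,-1,0)
v,u=np.mgrid[:420,:560]
print("bench z",np.median(z[300:330,60:120]))
roi=(u>210)&(u<320)&(v>60)&(v<275)
def big(m):
    n,l,s,_=cv2.connectedComponentsWithStats(m.astype(np.uint8)); return l==1+s[1:,4].argmax()
roof=big(roi&(abs(z-.082)<.006)&(u<320)); print("roof",rect(P[roof]),roof.sum(),np.median(z[roof]))
deck=big(roi&(abs(z-.008)<.0035)); print("deck",rect(P[deck]),deck.sum())
pod=big(roi&(abs(z-.095)<.005)&(u<252)); print("pod",rect(P[pod]),np.median(z[pod]))
g=green(c)&roi&(v>230)
pl=big(g); q=P[pl]; print("plate",rect(q),np.percentile(q[:,2],[2,50,98]),pl.sum())
t=pl&(z>.045); print("platetop",rect(P[t]))
rim=roi&(abs(z-.038)<.004)&(v>172)&(v<212)&(u>245)&(u<290); print("rim",rect(P[big(rim)]))
bar=big(roi&(abs(z-.022)<.005)&(v>212)&(v<246)); print("bar",np.polyfit(P[bar][:,0],P[bar][:,1],1),P[bar].mean(0),bar.sum())
s=read_camera("scene");Q=cloud(s);gs=big(green(s)&(np.mgrid[:420,:560][0]<225)&(np.mgrid[:420,:560][1]>300)&(np.mgrid[:420,:560][1]<345))
q=Q[gs];print("plate scene",q.min(0),q.max(0),rect(q[q[:,2]>.045]),gs.sum())
im=np.hstack([cv2.resize(c["pixels"][60:280,205:325],None,fx=2.6,fy=2.6),cv2.resize(s["pixels"][190:390,200:370],(486,572))])
cv2.imwrite("pics/z1.png",im)
E
```

```text
bench z 0.0002274053671240822
roof ([[700.0999755859375, -25.0], [882.7999877929688, -54.900001525878906], [918.7000122070312, 164.5], [736.0, 194.3000030517578]], array([809.4,  69.7]), array([222.3, 185.1]), 80.71) 4488 0.08272270704354771
deck ([[391.5, 21.600000381469727], [706.4000244140625, -32.29999923706055], [736.7000122070312, 144.8000030517578], [421.79998779296875, 198.6999969482422]], array([564.1,  83.2]), array([179.7, 319.5]), 80.29) 4208
pod ([[760.7000122070312, 137.3000030517578], [909.0999755859375, 113.0999984741211], [919.7000122070312, 177.89999389648438], [771.2999877929688, 202.1999969482422]], array([840.2, 157.6]), array([ 65.7, 150.4]), 80.72) 0.09597656788264586
plate ([[436.20001220703125, 81.0], [445.29998779296875, 79.19999694824219], [454.70001220703125, 126.30000305175781], [445.5, 128.1999969482422]], array([445.4, 103.7]), array([48.1,  9.4]), 78.76) [0.04706062 0.05330797 0.06042507] 70
platetop ([[436.20001220703125, 81.0], [445.1000061035156, 79.19999694824219], [454.5, 126.4000015258789], [445.5, 128.1999969482422]], array([445.3, 103.7]), array([48.1,  9.1]), 78.76)
rim ([[601.5999755859375, 36.20000076293945], [617.9000244140625, 12.399999618530273], [662.9000244140625, 43.29999923706055], [646.5999755859375, 67.0999984741211]], array([632.3,  39.7]), array([54.6, 28.9]), 34.47)
bar [-0.18874469  0.18701052] [0.50522792 0.09165143 0.02346288] 160
plate scene [0.43772136 0.08455364 0.01076513] [1.20700046 0.20750298 0.9437536 ] ([[431.79998779296875, 124.30000305175781], [438.1000061035156, 84.4000015258789], [1207.0, 207.5], [1200.5999755859375, 247.3000030517578]], array([819.4, 165.9]), array([778.6,  40.3]), 9.09) 163
```

View pics/z1.png

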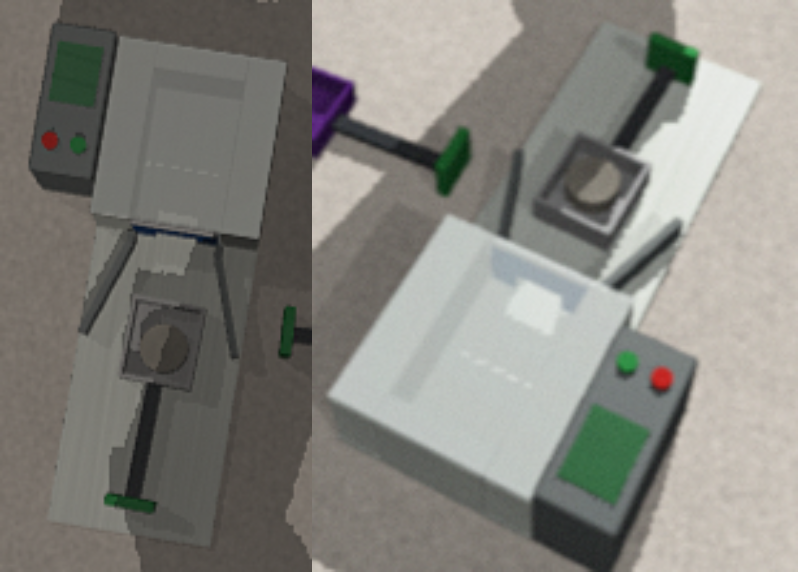

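The dryer origin is about (0.717, 0.059) with yaw -9.3°; the roof, pod and deck fits agree. The plate's rear face is at about (0.439, 0.105), tray yaw -11°. I'll move to a standoff behind the plate with the fingers nearly closed.

Request:
servo_tool(
  series=[
    [[0.0277, -0.035, 0], 0],
    [[0.0554, -0.07, 0], 0],
    [[0.0831, -0.105, 0], 0],
    [[0.1108, -0.14, 0], 0],
    [[0.1385, -0.175, 0], 0],
  ],
  hand=0.01,
)

```text
time_s: 0.7
ee_pos: [0.2526, -0.3082, 0.2186]
orientation: [-0.0, 0.986, 0.164, 0.0]
wrist_force: [0.8, 0.4, 0.6]
grip_width: 0.0579
grasp_force: 0.0
```

Request:
servo_tool(
  series=[
    [[0.0277, -0.035, 0], 0],
    [[0.0554, -0.07, 0], 0],
    [[0.0831, -0.105, 0], 0],
    [[0.1108, -0.14, 0], 0],
    [[0.1385, -0.175, 0], 0],
  ],
)

```text
time_s: 1.2
ee_pos: [0.327, -0.0978, 0.2188]
orientation: [0.0, 0.986, 0.164, 0.0]
wrist_force: [0.7, -1.3, 0.2]
grip_width: 0.0177
grasp_force: 0.0
```

Request:
servo_tool(
  series=[
    [[0.0277, -0.035, 0], 0],
    [[0.0554, -0.07, 0], 0],
    [[0.0831, -0.105, 0], 0],
    [[0.1108, -0.14, 0], 0],
    [[0.1385, -0.175, 0], 0],
  ],
)

```text
time_s: 1.7
ee_pos: [0.4015, 0.113, 0.2187]
orientation: [0.0, 0.986, 0.164, 0.0]
wrist_force: [0.4, -0.8, -0.3]
grip_width: 0.0103
grasp_force: 0.0
```

Request:
servo_tool(
  series=[
    [[0, 0, 0.01], 0.12],
    [[0, 0, 0.03], 0.24],
    [[0, 0, 0.05], 0.36],
    [[0, 0, 0.07], 0.48],
    [[0, 0, 0.08], 0.492],
  ],
)

```text
time_s: 2.2
ee_pos: [0.4005, 0.1109, 0.1373]
orientation: [0.0, 0.997, -0.082, -0.001]
wrist_force: [0.2, 0.4, 0.5]
grip_width: 0.0104
grasp_force: 0.0
```

Request:
servo_tool(
  series=[
    [[0, 0, 0.03], 0],
    [[0, 0, 0.06], 0],
    [[0, 0, 0.09], 0],
    [[0, 0, 0.11], 0],
    [[0, 0, 0.118], 0],
  ],
)

```text
time_s: 2.7
ee_pos: [0.4006, 0.1108, 0.0194]
orientation: [0.0, 0.997, -0.08, -0.001]
wrist_force: [-0.6, -0.1, -0.4]
grip_width: 0.0102
grasp_force: 0.0
```

```bash
python3 - <<'E'
from h import *
print(sense()["ee_pos"],sense()["wrist_force"])
c=read_camera("top");s=read_camera("scene")
im=np.hstack([cv2.resize(c["pixels"][60:300,205:325],(286,572)),cv2.resize(s["pixels"][130:330,200:370],(486,572))])
cv2.imwrite("pics/z2.png",im)
E
```

```text
[0.40063509 0.11079212 0.0193777 ] [-0.60847267 -0.07221996 -0.41834631]
```

View pics/z2.png

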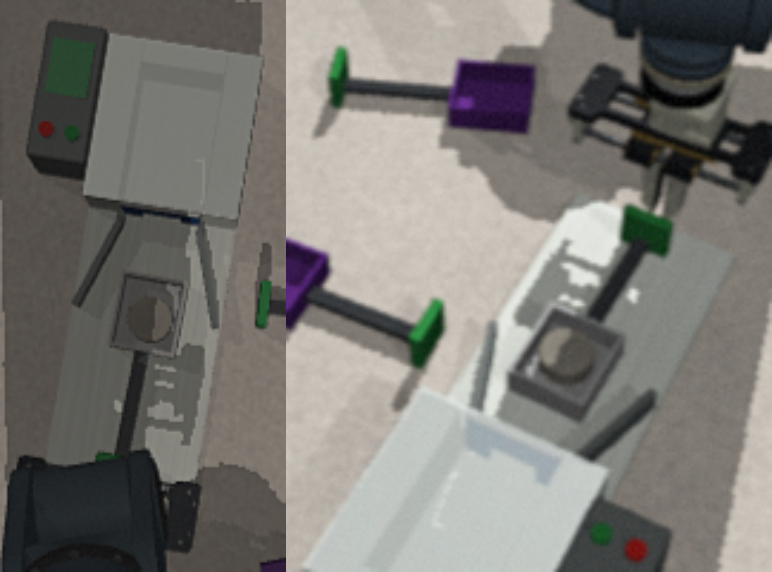

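The crop shows the fingers centred behind the green plate at (645,230), and the tray and disc undisturbed. Next I push gently.

Request:
servo_tool(
  series=[
    [[0.008, 0, 0], 0],
    [[0.016, 0, 0], 0],
    [[0.024, 0, 0], 0],
    [[0.031, 0, 0], 0],
    [[0.038, 0, 0], 0],
  ],
)

```text
time_s: 3.3
ee_pos: [0.4383, 0.1046, 0.0208]
orientation: [0.0, 0.997, -0.081, -0.001]
wrist_force: [-6.4, 1.1, 4.7]
grip_width: 0.0097
grasp_force: 3.1
```

Request:
servo_tool(
  series=[
    [[0.008, 0, 0], 0],
    [[0.016, 0, 0], 0],
    [[0.024, 0, 0], 0],
    [[0.032, 0, 0], 0],
    [[0.04, 0, 0], 0],
  ],
)

```text
time_s: 3.8
ee_pos: [0.4779, 0.0982, 0.0207]
orientation: [0.0, 0.997, -0.081, -0.001]
wrist_force: [-5.7, 0.3, 3.1]
grip_width: 0.0097
grasp_force: 2.6
```

```bash
python3 - <<'E'
from h import *
print(sense()["ee_pos"],sense()["wrist_force"])
c=read_camera("top");s=read_camera("scene")
im=np.hstack([cv2.resize(c["pixels"][60:300,205:325],(286,572)),cv2.resize(s["pixels"][170:370,200:370],(486,572))])
cv2.imwrite("pics/z3.png",im)
E
```

```text
[0.47789194 0.09815617 0.02073894] [-5.69789466  0.26297607  3.14189133]
```

View pics/z3.png

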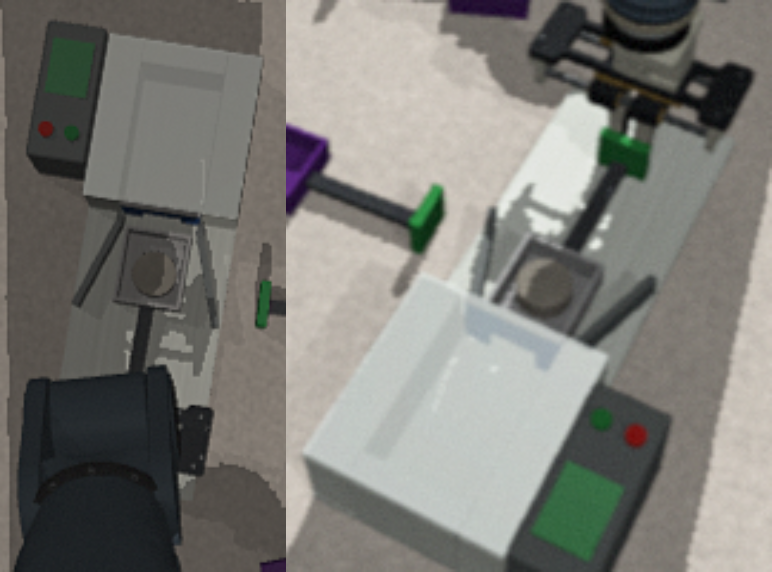

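The tray is straight in the funnel with its front just short of the flap, and the push force is about 6 N. I continue.

Request:
servo_tool(
  series=[
    [[0.008, 0, 0], 0],
    [[0.016, 0, 0], 0],
    [[0.024, 0, 0], 0],
    [[0.032, 0, 0], 0],
    [[0.04, 0, 0], 0],
  ],
)

```text
time_s: 4.4
ee_pos: [0.5166, 0.0919, 0.0206]
orientation: [0.0, 0.997, -0.081, -0.002]
wrist_force: [-11.1, 2.1, 8.2]
grip_width: 0.0101
grasp_force: 5.6
```

Request:
servo_tool(
  series=[
    [[0.008, 0, 0], 0],
    [[0.016, 0, 0], 0],
    [[0.024, 0, 0], 0],
    [[0.032, 0, 0], 0],
    [[0.04, 0, 0], 0],
  ],
)

```text
time_s: 4.9
ee_pos: [0.5564, 0.0854, 0.0206]
orientation: [0.0, 0.997, -0.081, -0.001]
wrist_force: [-9.0, 1.8, 6.3]
grip_width: 0.0103
grasp_force: 4.5
```

```bash
python3 - <<'E'
from h import *
print(sense()["ee_pos"],sense()["wrist_force"])
s=read_camera("scene")
cv2.imwrite("pics/z4.png",cv2.resize(s["pixels"][170:370,200:370],(486,572)))
E
```

```text
[0.55635879 0.08544285 0.02056251] [-9.04988075  1.7719099   6.34137523]
```

View pics/z4.png

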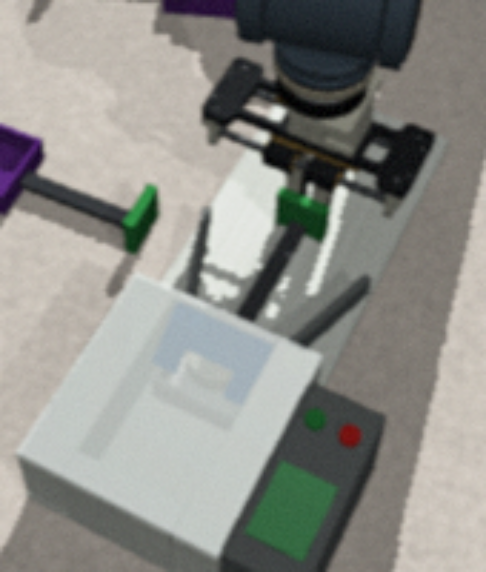

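The pan is inside with the flap riding on it, and the disc is still in the pan. The remaining travel is about 90 mm.

Request:
servo_tool(
  series=[
    [[0.008, 0, 0], 0],
    [[0.016, 0, 0], 0],
    [[0.024, 0, 0], 0],
    [[0.032, 0, 0], 0],
    [[0.04, 0, 0], 0],
  ],
)

```text
time_s: 5.45
ee_pos: [0.596, 0.079, 0.0204]
orientation: [0.0, 0.997, -0.081, -0.001]
wrist_force: [-6.8, 0.2, 3.6]
grip_width: 0.01
grasp_force: 3.7
```

Request:
servo_tool(
  series=[
    [[0.008, 0, 0], 0],
    [[0.016, 0, 0], 0],
    [[0.024, 0, 0], 0],
    [[0.031, 0, 0], 0],
    [[0.037, 0, 0], 0],
  ],
)

```text
time_s: 5.95
ee_pos: [0.6331, 0.0729, 0.0204]
orientation: [0.0, 0.997, -0.081, -0.0]
wrist_force: [-2.6, 0.3, 0.5]
grip_width: 0.0102
grasp_force: 1.5
```

```bash
python3 - <<'E'
from h import *
print(sense()["ee_pos"],sense()["wrist_force"])
s=read_camera("scene")
cv2.imwrite("pics/z5.png",cv2.resize(s["pixels"][170:370,200:370],(486,572)))
E
```

```text
[0.63311154 0.0729227  0.02043807] [-2.61331054  0.29724329  0.51984698]
```

View pics/z5.png

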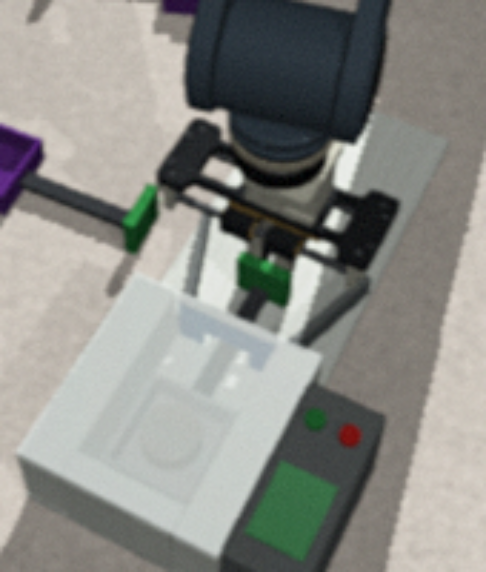

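The flap has swung shut and the push force fell to 2.6 N. I'll nudge the tray closer to the stop, watching the force.

Request:
servo_tool(
  series=[
    [[0.002, 0, 0], 0],
    [[0.004, 0, 0], 0],
    [[0.006, 0, 0], 0],
  ],
)

```text
time_s: 6.3
ee_pos: [0.6389, 0.072, 0.0206]
orientation: [-0.0, 0.997, -0.081, -0.0]
wrist_force: [-4.1, 0.3, 0.3]
grip_width: 0.0102
grasp_force: 1.8
```

Request:
servo_tool(
  series=[
    [[0.0015, 0, 0], 0],
    [[0.003, 0, 0], 0],
    [[0.0045, 0, 0], 0],
  ],
)

```text
time_s: 6.6
ee_pos: [0.6436, 0.0713, 0.0206]
orientation: [0.0, 0.997, -0.081, -0.0]
wrist_force: [-3.2, 1.1, 0.9]
grip_width: 0.0099
grasp_force: 1.7
```

Request:
servo_tool(
  series=[
    [[0.001, 0, 0], 0],
    [[0.002, 0, 0], 0],
    [[0.003, 0, 0], 0],
  ],
)

```text
time_s: 6.9
ee_pos: [0.6465, 0.0708, 0.0206]
orientation: [0.0, 0.997, -0.081, -0.0]
wrist_force: [-2.5, 0.3, -0.1]
grip_width: 0.0102
grasp_force: 1.5
```

Request:
servo_tool(
  series=[
    [[0.0007, 0, 0], 0],
    [[0.0014, 0, 0], 0],
    [[0.002, 0, 0], 0],
  ],
)

```text
time_s: 7.2
ee_pos: [0.6485, 0.0704, 0.0206]
orientation: [0.0, 0.997, -0.081, 0.0]
wrist_force: [-3.6, -0.7, -0.1]
grip_width: 0.0102
grasp_force: 1.4
```

Still sliding at about 3 N, and within a few mm of the stop. I'll back off and lift clear.

Request:
servo_tool(
  series=[
    [[-0.01, 0, 0], 0],
    [[-0.03, 0, 0], 0],
    [[-0.06, 0, 0], 0],
    [[-0.09, 0, 0], 0],
    [[-0.12, 0, 0], 0],
  ],
)

```text
time_s: 7.7
ee_pos: [0.5288, 0.09, 0.021]
orientation: [-0.0, 0.997, -0.081, 0.001]
wrist_force: [0.7, 0.2, -0.1]
grip_width: 0.0101
grasp_force: 0.0
```

Request:
servo_tool(
  series=[
    [[-0.02, 0, -0.03], 0],
    [[-0.05, 0, -0.07], 0],
    [[-0.08, 0, -0.1], 0],
    [[-0.1, 0, -0.13], 0],
    [[-0.1, 0, -0.15], 0],
  ],
)

```text
time_s: 8.2
ee_pos: [0.4295, 0.1064, 0.1726]
orientation: [-0.0, 0.997, -0.081, 0.001]
wrist_force: [1.0, -0.3, 0.2]
grip_width: 0.01
grasp_force: 0.0
```

```bash
python3 - <<'E'
from h import *
print(sense()["ee_pos"],sense()["wrist_force"],sense()["time_s"])
c=read_camera("top");s=read_camera("scene")
for d in(c,s):
    P=cloud(d);r=np.hypot(P[...,0]-.655,P[...,1]-.068)<.06
    q=P[green(d)&r];q=q[q[:,2]<.07]
    if len(q)>5:
        e=np.array([.9869,-.1616]);a=(q[:,:2]-[.717,.059])@e;print(len(q),"plate along",np.percentile(a,[2,50,98]),q.mean(0))
im=np.hstack([cv2.resize(c["pixels"][60:300,205:325],(286,572)),cv2.resize(s["pixels"][170:370,200:370],(486,572),interpolation=cv2.INTER_CUBIC)])
cv2.imwrite("pics/z6.png",im)
E
```

```text
[0.4294506  0.10637677 0.1726231 ] [ 1.03524637 -0.33439919  0.20848673] 8.2
81 plate along [-0.05943825 -0.05346715 -0.04787444] [0.66353151 0.06524753 0.05258711]
178 plate along [-0.0547407  -0.04740688 -0.04544324] [0.67006457 0.0710638  0.03953489]
```

View pics/z6.png

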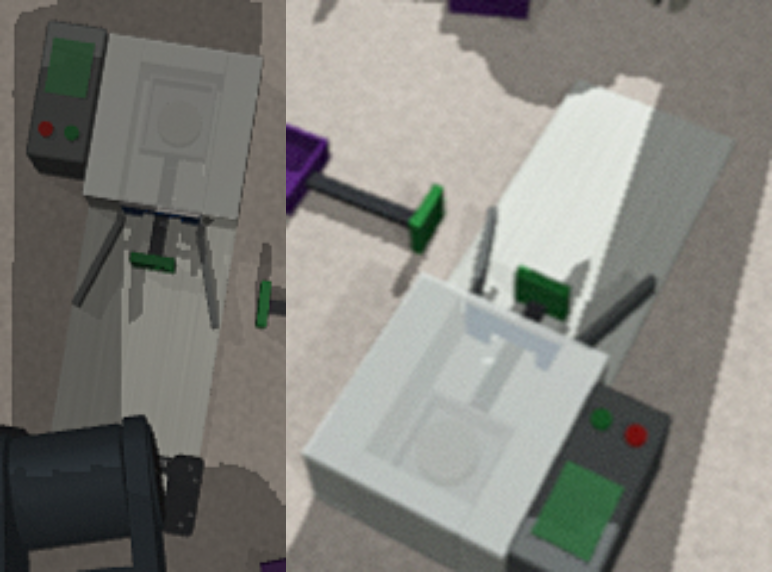

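The plate is centred about 53 mm before the flap plane, so the tray's origin is about 112 mm in, at the stop. The flap hangs shut around the handle, the disc is in the pan, and the gripper is clear.

```bash
python3 -c "
from plant import *
print(finish_job())"
```

```text
the job is handed in; nothing more can be done
None
```

The tray is fully in the dryer with the disc still in it, the flap is shut behind the pan with only the handle sticking out, and the gripper is clear; I handed the job in at about 8 s, and no verdict came back.

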